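# Stack a tip tray on a vial tray and lock its lid

### The arm

A 6-joint arm with a two-finger parallel gripper is mounted at the origin on the work surface. World frame = base frame: x ahead of the robot, y to its left, z up, the work surface at z = 0. Lengths are in m, angles in rad, forces in N, time in s.
With the tool pointing down it reaches from about 0.425 to 0.925 m from the base axis. Payload 12.5 kg.
Tool frame: the origin (TCP) lies between the finger pads; the fingertips stand 11 mm ahead of it and the grasp point (between the pads) lies 8 mm behind it; z points along the fingers, y is the line along which they close (so a half turn about z gives the same grasp; the last joint's range is limited). The gripper opens to 85 mm and grips with 20 to 120 N. Pads are 22 mm wide; open, the fingers measure 114 mm over their backs; the gripper's body (76 mm by 85 mm) begins 54 mm behind the grasp point. The pads swing forward as they close: fully open they stand 13 mm farther back than shut.
Start: joints at [1.03, 0.491, 1.559, -0, 1.092, -0.106], TCP at [0.263, 0.567, 0.242] pointing down, gripper open.
Joint ranges: [-3.1, 3.1], [-0.84, 2.19], [0.05, 2.79], [-1.13, 4.28], [0.06, 2.93], [-2.69, 2.69]. Speed limits (rad/s): [2.22, 2.22, 2.79, 3.14, 3.14, 3.14].

### API

Orientations are given as a 3x3 rotation matrix whose columns are the frame's x, y, z axes.
In Python, from bench import arm, optics, models gives the robot as it stands. Calls block until the motion is done:
- arm.move_pose(position, orientation): joint-space move of the TCP to a pose.
- arm.move_l(position, attitude=None, vel=0.15, threshold=None): straight line of the TCP; attitude=None keeps the orientation; vel is the mean speed in m/s. With threshold (N) it stops when the force on the tool has changed by that much, and returns True; else False.
- arm.move_j(angles): joint-space move.
- arm.let_go() and arm.close(): open the fingers fully, or close them until they stop; the grip force is fixed at half the most.
- arm.wait(seconds).
- arm.solve_ik(position, orientation): joint angles nearest the present ones, or None.
- optics.camera(name): name is "scene" or "top"; returns a dict with "image" (384x512x3 uint8, red, green, blue), "vfov" (degrees; the focal length in pixels is half the picture's height over the tangent of half this angle, whatever the lens; pixels are square), "cx", "cy" (the principal point, pixels), "xyz" and "rotation" of the camera in the world. Camera axes: x right, y down, z forward; pixel columns grow to the right and rows downward; lengths in m; the calibration is good to about 2 mm. A picture is of the moment at which its call begins. There is no depth.
A pose or a line that the arm cannot do raises arm.IKError and nothing moves.
- arm.hand_in(): hands the job in; it is judged then, once.
Trained networks look in a picture, given as the dict that the camera call returned (one of the last four; its "shot" number tells which), for a name from the list of things; names that differ only in an ending like _2 or _b are one class to them, and where a whole thing is asked for, a point or a joint stands for the part that bears it (a point fixed in the world has none). Each returns a list of dicts, best first, with "p" (0 to 1); they miss things now and then, are a little off and sometimes report something else, mostly with a low value. They report only what shows in the picture. A call takes as long as a camera call.
- models.trace(picture, thing): "mask" (384x512 bool, what is visible of it).
- models.mark_of(picture, thing): "point" ([x, y, z] in m, in world coordinates, good to about 4 mm: a listed point, or the origin of a listed thing).
Readings, each from a call of its own:
- arm.get_time_s(): time.
- arm.get_qpos(): joint angles.
- arm.get_qvel(): joint speeds.
- arm.get_joint_efforts(): joint torques, N m.
- arm.get_tcp_pos(): TCP position.
- arm.get_tool_rot(): TCP orientation.
- arm.get_ft_force(): force on the tool from outside, world axes, zero at the start.
- arm.get_torque(): the same for the moment, N m.
- arm.get_grip_width(): finger opening in m.
- arm.get_grasp_force(): force on a finger pad.
Only numpy, scipy, OpenCV 4.12 (cv2) and the standard library are available. Lean on these libraries where they do the work, as an engineer would, in place of code of your own. Each camera call takes 0.05 s, during which the arm holds its last target. There are 200 camera calls.

### The job

Stack the tray of pipette tips on the tray of vials, turned end for end relative to it, so that it stands on the rim instead of nesting down onto the vials; the vials must not be pressed. Then close the tip tray with its lid: angle the lid's tongue into the slot in the tray's end wall, then lower the lid flat to lock it. Leave the vial tray where it stands and do not disturb the other things on the bench.

Things in the scene. Friction and masses are not known exactly. Their poses are not given: they have to be found in the camera images.
- base: Bottom tray: blue plastic stack-nest tray full of white-capped vials, 1.7 kg, stays on the bench. 170 mm long (x), 64 wide (y), walls 56 high. Origin: centre of underside, z up. Upper band (height 28 to 56 mm): upright walls 4 mm thick, opening 162 x 56 mm; the body below steps in to 155 x 50.5 mm. Its side walls are notched, 19 mm wide, at x = +60 and -35 mm, above its lugs.
- tray: Tray to stack: shape and axes exactly as the vial tray, but holding a grey rack of pipette tips (fixed, tops at height 36 mm); 0.3 to 0.5 kg. Origin: centre of underside. Grip it across its 64 mm width at mid length on the upright band (height 28 to 56 mm); no lug or notch within 25 mm of the middle.
- tray_lug (a point): Underside of one of the tip tray's four lugs, at (60, 30, 8) mm in its frame. Lugs, 14 mm long, stick out below the band at x = +60 and -35 mm on both sides, to 34 mm from the midline. In the vial tray's own facing they drop through its notches and the tray sinks onto the vials; turned 180 degrees they stand on its rim.
- base_top (a point): Where the tip tray's origin lies when stacked: 48 mm straight above the vial tray's origin, at (0, 0, 48) mm in its frame. Free play then about 2.5 mm sideways, 3.5 mm lengthwise.
- lid: Grey lid: plate 162 x 64 mm, x = -85 to +77, z = 8 to 12 mm. At +x a tongue 36 wide, z = 0 to 5, reaches to x = 89 mm. Near -x a rib pointing down (x = -79 to -75, 46 wide, z = 0 to 8) that drops inside the tray's plain end wall. Origin: on the underside of tongue and rib, on which it lies, under the middle of the grip bar. 0.1 to 0.17 kg. Closed: axes parallel to the tip tray's.
- lid_grip (a point): Middle of the lid's upright grip bar, at (0, 0, 34) mm in the lid's frame. The bar is 60 mm long (lid x), 14 mm wide (lid y), from z = 12 to 44 mm.
- tray_slot (a point): Middle of the slot through the tip tray's +x end wall, at (83, 0, 50.5) mm in its frame; 44 mm wide, from height 46 to 55 mm, in a wall 4 mm thick and 60 mm high. The -x end wall is plain, 56 mm high. The bar over the slot stops the tongue dropping in straight, the lid's rib stops it sliding in flat: about 10 degrees of slope, tongue end down, lets it in.
- tray_top (a point): Where the lid's origin lies when closed: at (0, 0, 48) mm in the tip tray's frame. Free play then +4 / -2 mm along x, 4 mm sideways.
- base_slot (a point): Middle of the same slot in the vial tray's +x end wall: at (83, 0, 50.5) mm in that tray's frame; it shows the facing.
- lid_tongue (a point): Point 2 mm inside the tip of the lid's tongue: at (87, 0, 2.5) mm in the lid's frame; about (87, 0, 50.5) mm in the tip tray's frame when closed.
- vials: The vials and their holder, fixed in the vial tray, same origin and axes as that tray; cap tops at height 38 mm.
- reagent: Amber glass reagent bottle with blue cap, standing, 86 mm across, 170 mm high. Origin: centre of its underside. Bystander.
- rack: Orange tube rack with five capped tubes, 70 x 160 mm, 94 mm high. Origin: centre of its underside. Bystander.
- timer: White bench timer lying flat, 64 x 76 mm, 20 mm high. Origin: centre of its underside. Bystander.
- wash: White plastic bottle, standing, 72 mm across, 150 mm high. Origin: centre of its underside. Bystander.
- pipette: White hand pipette lying flat, about 250 mm long, 26 mm high. Origin: near its middle, on the bench. Bystander.
- spare: Two empty trays of the same kind, nested in each other, 170 x 68 mm, 94 mm high. Origin: centre of the lower one's underside. Bystander.

How it is judged:
By the outcome, as a careful person would: the job done as asked, in the order asked, and still so for the second after the job is handed in, with the robot touching nothing.
It also fails if it takes over 58 s, if anything falls off the work surface, if the arm or the gripper's body presses on something with over 40 N, if the wrist force passes 120 N, or if a joint passes its speed limit or range.

## Working session

There is one attempt and no reset: what is moved stays moved. The work goes in short steps, each a Python script; the robot and the scene stay as the last script left them, time stands still between calls to the robot, and variables do not carry over. Pictures are saved under pics/ and viewed, at most 10 in all, crops included, and the job is handed in when it is done.

```bash
mkdir -p pics; cat > h.py <<'E'
import numpy as np, cv2
from bench import arm, optics, models
def save(p,n): cv2.imwrite('pics/'+n,cv2.cvtColor(p["image"],cv2.COLOR_RGB2BGR))
def proj(p,X):
    f=192/np.tan(np.radians(p["vfov"])/2); c=np.asarray(p["rotation"]).T@(np.asarray(X)-p["xyz"])
    return np.array([p["cx"]+f*c[0]/c[2],p["cy"]+f*c[1]/c[2]])
def back(p,uv,z):
    f=192/np.tan(np.radians(p["vfov"])/2); d=np.asarray(p["rotation"])@np.array([(uv[0]-p["cx"])/f,(uv[1]-p["cy"])/f,1])
    return np.asarray(p["xyz"])+d*(z-p["xyz"][2])/d[2]
E
python3 - <<'E'
from h import *
np.set_printoptions(precision=4,suppress=True)
P={n:optics.camera(n) for n in("scene","top")}
for n,p in P.items():
    save(p,n+"0.png"); print(n,p["vfov"],p["cx"],p["cy"],p["xyz"],np.array(p["rotation"]).tolist())
    for t in "base tray tray_lug base_top lid lid_grip tray_slot tray_top base_slot lid_tongue reagent rack timer wash pipette spare".split():
        print(t,[(round(d["p"],2),np.round(d["point"],4).tolist(),proj(p,d["point"]).round().tolist()) for d in models.mark_of(p,t)[:4]])
E
cd pics; ls
```

```text
scene 53.00234200394145 254.96982119333944 193.70959800131268 [1.4786 0.1798 0.9218] [[-0.16120653803409882, 0.6902190160257418, -0.7054148864402547], [0.9868853435196904, 0.10668890600821031, -0.12113957272829597], [-0.00835289417408653, -0.7156921036669527, -0.6983659799186157]]
base [(0.89, [0.5663, -0.0133, -0.004], [244.0, 197.0]), (0.56, [0.5652, -0.014, 0.0027], [244.0, 196.0]), (0.38, [0.5388, 0.2976, -0.0002], [337.0, 201.0]), (0.29, [0.6043, -0.5007, 0.0037], [105.0, 188.0])]
tray [(0.75, [0.5357, 0.2976, 0.0041], [337.0, 199.0])]
tray_lug [(0.97, [0.4687, 0.2871, 0.0093], [335.0, 184.0]), (0.41, [0.5359, 0.2992, 0.0484], [340.0, 190.0])]
base_top [(0.66, [0.538, 0.3004, 0.0016], [338.0, 200.0]), (0.61, [0.5649, -0.0164, 0.0549], [243.0, 184.0])]
lid [(0.63, [0.4957, -0.305, 0.003], [169.0, 174.0]), (0.33, [0.4713, 0.2866, 0.0098], [334.0, 185.0])]
lid_grip [(0.95, [0.4989, -0.3077, 0.0322], [166.0, 168.0]), (0.47, [0.5646, -0.014, 0.0491], [244.0, 186.0])]
tray_slot [(0.65, [0.4622, 0.3214, 0.0534], [347.0, 175.0]), (0.55, [0.4976, -0.3085, 0.0367], [166.0, 167.0])]
tray_t
[... 1627 characters left out ...]
, (0.25, [0.4996, -0.3082, 0.0314], [331.0, 216.0])]
tray_top [(0.66, [0.5388, 0.2983, 0.0441], [182.0, 208.0])]
base_slot [(0.68, [0.6509, 0.0023, 0.0534], [255.0, 180.0]), (0.27, [0.626, 0.4907, -0.0011], [139.0, 189.0])]
lid_tongue [(0.98, [0.571, -0.254, 0.0041], [317.0, 200.0]), (0.29, [0.625, 0.4877, 0.0015], [139.0, 189.0])]
reagent [(0.65, [0.7824, -0.1263, -0.0012], [285.0, 152.0])]
rack [(0.86, [0.7794, 0.1218, -0.0015], [226.0, 153.0])]
timer [(0.73, [0.3742, -0.0255, 0.0024], [262.0, 248.0])]
wash [(0.58, [0.6269, 0.4873, 0.0], [139.0, 189.0])]
pipette [(0.65, [0.3919, 0.5345, -0.0041], [127.0, 245.0])]
spare [(0.72, [0.607, -0.4958, -0.0005], [374.0, 192.0])]
scene0.png
top0.png
```

View pics/scene0.png

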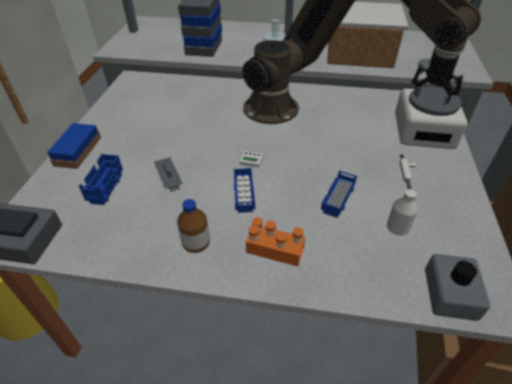

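View pics/top0.png

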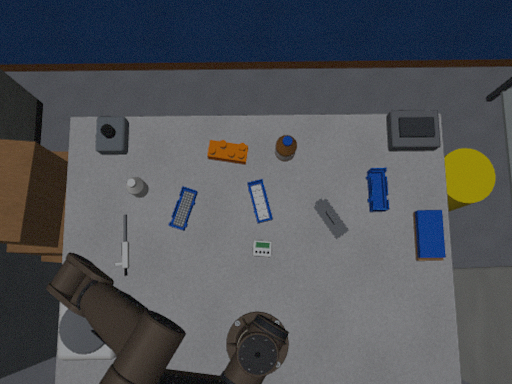

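The pictures match the networks' reports: vial tray at scene (244,190) / top (260,201), tip tray (340,193) / (183,209), lid (168,174) / (331,217). Next I fit poses to the masks.

```bash
cat >> h.py <<'E'
from scipy.optimize import minimize
def box(x0,x1,y0,y1,z0,z1): return np.array([[x,y,z] for x in(x0,x1) for y in(y0,y1) for z in(z0,z1)])/1000
TRAY=[box(-85,85,-32,32,28,56),box(-77.5,77.5,-25,25,0,28),box(81,85,-32,32,50,60)]
LID=[box(-85,77,-32,32,8,12),box(70,89,-18,18,0,5),box(-30,30,-7,7,12,44),box(-79,-75,-23,23,0,8)]
def rz(a): c,s=np.cos(a),np.sin(a); return np.array([[c,-s,0],[s,c,0],[0,0,1]])
def ry(a): c,s=np.cos(a),np.sin(a); return np.array([[c,0,s],[0,1,0],[-s,0,c]])
S=4
def render(p,parts,pos,R):
    m=np.zeros((384*S,512*S),np.uint8)
    for b in parts:
        uv=np.array([proj(p,pos+R@v) for v in b])
        cv2.fillConvexPoly(m,cv2.convexHull(np.round((uv+.5)*S*16).astype(np.int32)),1,shift=4)
    return cv2.resize(m.astype(np.float32),(512,384),interpolation=cv2.INTER_AREA)
def fit(pms,parts,x0,z=0.,ign=None):
    def cost(q):
        c=0
        for p,m in pms:
            r=render(p,parts,np.array([q[0],q[1],z]),rz(q[2]*10)); c+=1-np.minimum(r,m).sum()/np.maximum(r,m).sum()
        return c/len(pms)
    s0=np.array([x0[0],x0[1],x0[2]/10])
    sim=np.array([s0]+[s0+d for d in np.diag([.006,.006,.008])])
    o=minimize(cost,s0,method='Nelder-Mead',options=dict(initial_simplex=sim,xatol=1e-4,fatol=1e-4))
    return np.array([o.x[0],o.x[1],o.x[2]*10]),o.fun
E
python3 - <<'E'
from h import *
import pickle
np.set_printoptions(precision=4,suppress=True)
P=[optics.camera(n) for n in("scene","top")]
print(arm.get_time_s())
out={}
for t,parts,x0 in(("base",TRAY,(.565,-.0145,np.radians(11))),("tray",TRAY,(.537,.2985,np.radians(162.3))),("lid",LID,(.497,-.308,np.radians(35)))):
    pm=[]
    for p in P:
        d=models.trace(p,t)
        for e in d:
            vv,uu=np.nonzero(e["mask"]); 
            if np.hypot(*(np.array([uu.mean(),vv.mean()])-proj(p,[x0[0],x0[1],.03])))<8: pm.append((p,e["mask"].astype(np.float32)));break
    for s in([pm]+[[q] for q in pm]):
        q,f=fit(s,parts,x0); print(t,len(s),q[:2],np.degrees(q[2]),f)
print(arm.get_time_s())
E
```

```text
1.8
base 2 [ 0.5646 -0.0163] 13.629533344004587 0.07168179750442505
base 1 [ 0.5628 -0.0184] 13.58588893693809 0.05144220590591431
base 1 [ 0.5655 -0.0147] 13.910865539354505 0.05478715896606445
tray 2 [0.5383 0.2971] 161.9911538738783 0.0774221122264862
tray 1 [0.5375 0.2972] 162.12042338014209 0.07546281814575195
tray 1 [0.539  0.2968] 161.44171072015746 0.07719296216964722
lid 2 [ 0.4968 -0.3074] 33.536591591835304 0.07267367839813232
lid 1 [ 0.4967 -0.309 ] 34.16272099998027 0.04878795146942139
lid 1 [ 0.4968 -0.3052] 33.474506735056295 0.06130814552307129
2.1
```

```bash
cat >> h.py <<'E'
def tool(a,s=1,tilt=0.):
    """tool attitude for gripping across the y axis of an object with yaw a; tilt>0: object +x end down"""
    y=np.array([-np.sin(a)*s,np.cos(a)*s,0]); z=np.array([0,0,-1.])
    R=np.column_stack([np.cross(y,z),y,z])
    return rz(a)@ry(tilt)@rz(a).T@R
D=np.radians
E
python3 - <<'E'
from h import *
np.set_printoptions(precision=2,suppress=True)
for s in(1,-1):
    for n,p,a in(("tray",(.538,.2975,.12),162),("trayplace",(.5645,-.016,.2),193.4),("lid",(.497,-.3075,.12),33.7),("lidplace",(.5645,-.016,.25),193.4)):
        for t in (0,10):
            q=arm.solve_ik(np.array(p),tool(D(a),s,D(t))); print(n,s,t,None if q is None else np.array(q))
E
```

```text
tray 1 0 [ 0.4   0.62  1.7  -0.    0.82  2.28]
tray 1 10 [ 0.45  0.59  1.78 -0.2   0.66  2.48]
trayplace 1 0 [-0.15  0.45  1.76 -0.    0.93  1.19]
trayplace 1 10 [-0.18  0.4   1.86  0.1   0.72  1.09]
lid 1 0 None
lid 1 10 [-0.6   0.61  1.73 -0.21  0.88 -2.62]
lidplace 1 0 [-0.15  0.4   1.7  -0.    1.04  1.19]
lidplace 1 10 [-0.18  0.34  1.8   0.09  0.84  1.1 ]
tray -1 0 [ 0.4   0.62  1.7  -0.    0.82 -0.86]
tray -1 10 [ 0.45  0.59  1.78 -0.2   0.66 -0.66]
trayplace -1 0 [-0.15  0.45  1.76 -0.    0.93 -1.95]
trayplace -1 10 [-0.18  0.4   1.86  0.1   0.72 -2.05]
lid -1 0 [-0.67  0.58  1.78 -0.    0.78  0.32]
lid -1 10 [-0.6   0.61  1.73 -0.21  0.88  0.53]
lidplace -1 0 [-0.15  0.4   1.7  -0.    1.04 -1.95]
lidplace -1 10 [-0.18  0.34  1.8   0.09  0.84 -2.04]
```

```bash
python3 - <<'E'
from h import *
np.set_printoptions(precision=4,suppress=True)
a=D(162); R=tool(a,-1); c=np.array([.538,.2973,0])
arm.move_pose(c+[0,0,.13],R)
arm.move_l(c+[0,0,.034],vel=.12)
arm.close(); print("w",arm.get_grip_width(),arm.get_grasp_force(),arm.get_ft_force())
arm.move_l(c+[0,0,.19],vel=.15); print(arm.get_ft_force(),arm.get_grip_width())
b=np.array([.5646,-.0162,0]); R2=tool(D(193.5),-1)
arm.move_pose(b+[0,0,.155],R2)
print(arm.get_time_s(),arm.get_tcp_pos())
P=[optics.camera(n) for n in("scene","top")]
for p in P:
    save(p,"h_%d.png"%p["shot"]); print(p["shot"])
    for t in("tray","tray_slot","base","base_slot"):
        print(t,[(round(d["p"],2),np.round(d["point"],4)) for d in models.mark_of(p,t)[:2]])
import pickle
pm=[]
for p in P:
    d=models.trace(p,"tray"); m=[e["mask"] for e in d[:1]]; d2=models.trace(p,"base"); print(p["shot"],d[0]["p"],d[0]["mask"].sum(),[(e["p"],e["mask"].sum()) for e in d2[:2]])
    q,f=fit([(p,d[0]["mask"].astype(np.float32))],TRAY,(b[0],b[1],D(193.5)),z=.121); print(q[:2],np.degrees(q[2]),f)
    if d2:
        q,f=fit([(p,d2[0]["mask"].astype(np.float32))],TRAY,(b[0],b[1],D(13.5))); print("base",q[:2],np.degrees(q[2]),f)
big=[cv2.resize(cv2.cvtColor(P[0]["image"],cv2.COLOR_RGB2BGR)[120:240,180:310],None,fx=4,fy=4,interpolation=cv2.INTER_CUBIC)]
cv2.imwrite("pics/hc.png",big[0])
E
```

```text
w 0.06285827520732139 67.06952691078186 [-1.232   0.5032  5.2868]
[ 0.3557 -0.4011 -4.7132] 0.06335094386507942
7.2667 [ 0.5647 -0.0156  0.1549]
5
tray [(0.57, array([ 0.5641, -0.0153,  0.1232]))]
tray_slot [(0.66, array([ 0.4875, -0.0376,  0.1728]))]
base [(0.55, array([ 0.5682, -0.0145, -0.0001]))]
base_slot [(0.7, array([0.6496, 0.0024, 0.0524]))]
6
tray [(0.24, array([ 0.6057, -0.4976,  0.0013]))]
tray_slot []
base []
base_slot []
5 0.94 842 [(0.8, np.int64(543))]
[ 0.5773 -0.0161] 195.5593212662953 0.23266565799713135
base [ 0.5682 -0.0178] 13.780054265510294 0.4066476821899414Traceback (most recent call last):
  File "<stdin>", line 19, in <module>
IndexError: list index out of range
```

```bash
cat >> h.py <<'E'
def overlay(p,items,name,u0,u1,v0,v1,k):
    im=cv2.resize(cv2.cvtColor(p["image"],cv2.COLOR_RGB2BGR)[v0:v1,u0:u1],None,fx=k,fy=k,interpolation=cv2.INTER_CUBIC)
    im=cv2.convertScaleAbs(im,alpha=1.4,beta=20)
    E=[(i,j) for i in range(8) for j in range(i) if bin(i^j).count('1')==1]
    for parts,pos,R,col in items:
        for b in parts:
            uv=[((proj(p,pos+R@v)-[u0,v0]+.5)*k).astype(int) for v in b]
            for i,j in E: cv2.line(im,tuple(map(int,uv[i])),tuple(map(int,uv[j])),col,1,cv2.LINE_AA)
    cv2.imwrite("pics/"+name,im)
E
python3 - <<'E'
from h import *
p=optics.camera("scene")
overlay(p,[(TRAY[:1],np.array([.5647,-.0156,.121]),rz(D(193.5)),(0,255,255)),(TRAY[:1],np.array([.5646,-.0162,0]),rz(D(13.5)),(0,255,0))],"o1.png",205,285,130,230,6)
E
```

```text
(no output)
```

View pics/o1.png

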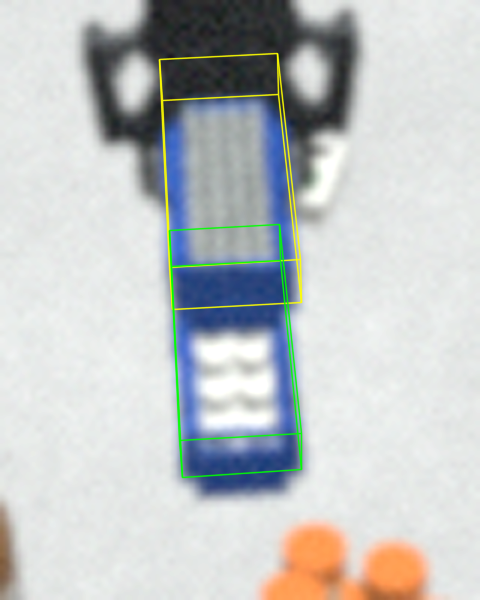

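The wireframes of the held tray (front edge, v≈263) and the vial tray (v≈437) both agree with the picture to about 1 mm, so I lower under force guard.

```bash
python3 - <<'E'
from h import *
np.set_printoptions(precision=4,suppress=True)
b=np.array([.5648,-.0163,0])
arm.move_l(b+[0,0,.100],vel=.1)
print(arm.get_tcp_pos(),arm.get_ft_force())
print(arm.move_l(b+[0,0,.080],vel=.03,threshold=5))
print(arm.get_tcp_pos(),arm.get_ft_force(),arm.get_torque(),arm.get_time_s())
E
```

```text
[ 0.5651 -0.0163  0.1003] [ 0.2169 -0.3418 -4.5989]
True
[ 0.5647 -0.0163  0.0831] [-1.7084  0.136   4.9295] [0.2136 0.0795 0.0105] 9.275
```

```bash
python3 - <<'E'
from h import *
np.set_printoptions(precision=4,suppress=True)
arm.let_go(); p0=arm.get_tcp_pos()
arm.move_l(np.array(p0)+[0,0,.12],vel=.2)
l=np.array([.4968,-.3074,0]); arm.move_pose(l+[0,0,.13],tool(D(33.6),-1))
P=[optics.camera(n) for n in("scene","top")]
for t in("tray","tray_slot","base","lid","lid_tongue","tray_lug"):
  for p in P: print(t,[(round(d["p"],2),np.round(d["point"],4)) for d in models.mark_of(p,t)[:1]])
for p in P:
    d=models.trace(p,"tray")
    if d:
        q,f=fit([(p,d[0]["mask"].astype(np.float32))],TRAY,(.5647,-.0163,D(193.5)),z=.048); print(d[0]["p"],q[:2],np.degrees(q[2]),f)
overlay(P[0],[(TRAY[:1],np.array([.5647,-.0163,.048]),rz(D(193.5)),(0,255,255)),(TRAY[:1],np.array([.5647,-.0163,0]),rz(D(13.5)),(0,255,0))],"o2.png",205,285,150,230,7)
print(arm.get_time_s(), arm.get_ft_force())
E
```

```text
tray [(0.62, array([ 0.567 , -0.0145,  0.0499]))]
tray [(0.58, array([ 0.5681, -0.0169,  0.0435]))]
tray_slot [(0.92, array([ 0.4849, -0.0379,  0.0992]))]
tray_slot [(0.59, array([ 0.4877, -0.0346,  0.0995]))]
base [(0.56, array([ 0.5674, -0.0146, -0.0048]))]
base [(0.32, array([ 0.7851, -0.1246,  0.    ]))]
lid [(0.87, array([ 0.4989, -0.3067,  0.0024]))]
lid [(0.49, array([ 0.4966, -0.3148,  0.0041]))]
lid_tongue [(0.65, array([ 0.5642, -0.2585,  0.0041]))]
lid_tongue [(0.68, array([ 0.5705, -0.2558,  0.0052]))]
tray_lug [(0.82, array([ 0.5106, -0.0591,  0.0575]))]
tray_lug [(0.8, array([ 0.5152, -0.0588,  0.0557]))]
0.85 [ 0.5624 -0.0192] 193.39105597089363 0.06803381443023682
0.88 [ 0.5657 -0.0142] 193.5290826223881 0.2843925356864929
13.1417 [-0.5056 -0.3301 -0.2956]
```

View pics/o2.png

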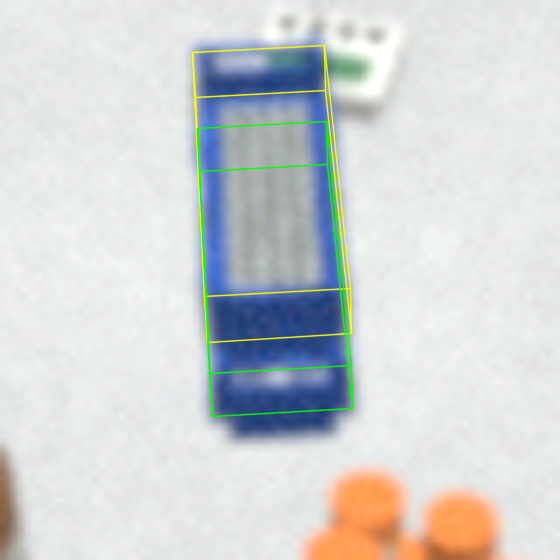

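The tray stands on the rim, 48 mm up, slot end away from the camera (slot opposite the base's slot). Now the lid.

```bash
cat >> h.py <<'E'
TP=np.array([.5647,-.0163,.048]); TY=D(193.5); G=.028
def lidpose(t,dx=.5,back=0.,up=0.,dy=0.):
    """lid origin/rotation in world, tilt t deg about the tongue in the slot (mm offsets in tray frame)"""
    piv=np.array([83-back,dy,50.5+up]); Rl=ry(D(t)); o=piv-Rl@np.array([83-dx,0,2.5])
    return TP+rz(TY)@o/1000, rz(TY)@Rl
def tcp(t,ex=0.,**k):
    o,R=lidpose(t,**k); return o+R@np.array([ex/1000,0,G]), tool(TY,-1,D(t))
E
python3 - <<'E'
from h import *
np.set_printoptions(precision=4,suppress=True)
l=np.array([.4975,-.3066,0])
arm.move_pose(l+[0,0,.10],tool(D(33.7),-1))
arm.move_l(l+[0,0,.028],vel=.08); print(arm.get_tcp_pos())
arm.close(); print(arm.get_grip_width(),arm.get_grasp_force(),arm.get_tcp_pos(),arm.get_ft_force())
arm.move_l(l+[0,0,.20],vel=.15); print(arm.get_ft_force())
x,R=tcp(8,back=16,up=60); arm.move_pose(x,R)
print(arm.get_time_s(),arm.get_tcp_pos()-x)
p=optics.camera("scene")
for t in("lid","lid_tongue","tray_slot","lid_grip"): print(t,[(round(d["p"],2),np.round(d["point"],4)) for d in models.mark_of(p,t)[:1]])
o,Rl=lidpose(8,back=16,up=60); print("expect lid",o,"tongue",o+Rl@[.087,0,.0025],"slot",TP+rz(TY)@[.083,0,.0505])
overlay(p,[(LID[:2],o,Rl,(0,255,255)),(TRAY[:1],TP,rz(TY),(0,255,0))],"o3.png",205,285,130,230,6)
E
```

```text
[ 0.4977 -0.3067  0.0284]
0.013230999789279977 59.10068213939667 [ 0.4976 -0.3067  0.0283] [0.2251 0.9254 5.1126]
[-0.2906 -0.0732 -1.8432]
18.4083 [ 0.     -0.0003 -0.0001]
lid [(0.81, array([ 0.5773, -0.0085,  0.1686]))]
lid_tongue [(0.6, array([ 0.4907, -0.0318,  0.1595]))]
tray_slot [(0.6, array([ 0.4889, -0.0326,  0.1599]))]
lid_grip [(0.58, array([ 0.5779, -0.0108,  0.2055]))]
expect lid [ 0.5793 -0.0128  0.1675] tongue [ 0.4952 -0.033   0.1579] slot [ 0.484  -0.0357  0.0985]
```

View pics/o3.png

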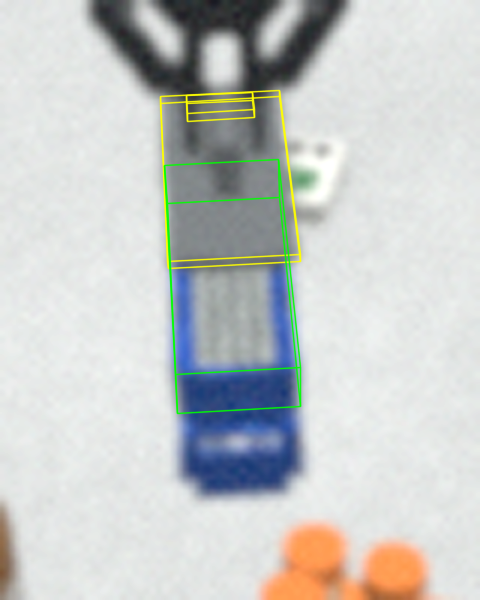

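Lid and tray agree with their wireframes to within about 1 mm, so I go in with force guards.

```bash
python3 - <<'E'
from h import *
np.set_printoptions(precision=4,suppress=True)
def go(t,vel,th=None,**k):
    x,R=tcp(t,**k); r=arm.move_l(x,R,vel=vel,threshold=th); e=rz(TY).T@(arm.get_tcp_pos()-x)*1000
    print(t,k,r,"err mm(tray)",e.round(1),arm.get_ft_force().round(1)); return r
go(8,.1,back=16,up=15)
r=go(8,.03,3,back=16,up=.5)
if not r: r=go(8,.03,4,back=0,up=.5)
print(arm.get_time_s())
p=optics.camera("scene"); o,Rl=lidpose(8,up=.5)
overlay(p,[(LID[:2],o,Rl,(0,255,255)),(TRAY[:1],TP,rz(TY),(0,255,0))],"o4.png",205,285,130,230,6)
E
```

```text
8 {'back': 16, 'up': 15} False err mm(tray) [-0.2  0.1  0.2] [ 0.4 -0.6 -1.6]
8 {'back': 16, 'up': 0.5} False err mm(tray) [-0.  0. -0.] [-0.2  0.4 -2.3]
8 {'back': 0, 'up': 0.5} False err mm(tray) [-0.1  0.1  0.1] [ 0.5 -0.  -1.3]
20.575
```

View pics/o4.png

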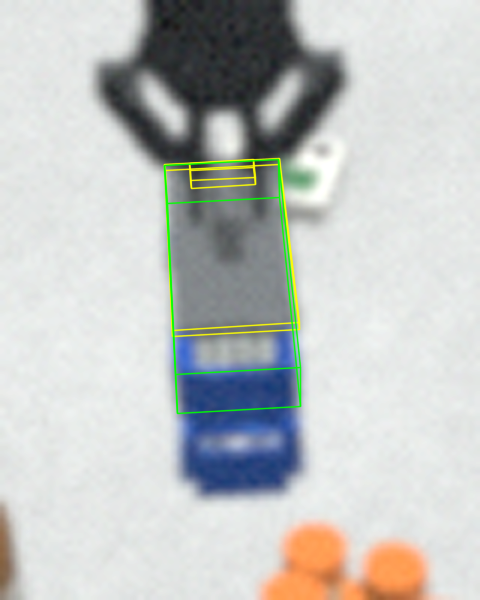

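The lid sits tilted at its predicted place (rear edge at v≈332), with no contact force. Now I pivot it down.

```bash
python3 - <<'E'
from h import *
np.set_printoptions(precision=4,suppress=True)
def go(t,vel,th=None,**k):
    x,R=tcp(t,**k); r=arm.move_l(x,R,vel=vel,threshold=th); e=rz(TY).T@(arm.get_tcp_pos()-x)*1000
    print(t,k,r,"err mm(tray)",e.round(1),arm.get_ft_force().round(1),arm.get_torque().round(2)); return r
for t,u in((6,.5),(4,.5),(3,.4),(2,.3),(1,.2),(0,0),(0,-.7)):
    if go(t,.015,6,up=u): break
print(arm.get_time_s())
E
```

```text
6 {'up': 0.5} False err mm(tray) [-0.2 -0.1 -0.2] [ 0.9 -0.2 -2.1] [-0.   -0.   -0.04]
4 {'up': 0.5} False err mm(tray) [-0.  -0.1 -0.1] [ 0.1  0.3 -1. ] [-0.02  0.05 -0.01]
3 {'up': 0.4} False err mm(tray) [-0.1 -0.  -0. ] [-0.1  0.5 -1.6] [-0.02  0.02  0.05]
2 {'up': 0.3} False err mm(tray) [-0.1 -0.  -0.1] [ 0.4 -1.2 -1.7] [ 0.01  0.04 -0.05]
1 {'up': 0.2} False err mm(tray) [-0.1 -0.  -0. ] [ 0.1 -0.  -1.4] [-0.01  0.02  0.06]
0 {'up': 0} True err mm(tray) [ 0.3 -0.   0.2] [-1.4 -0.2  6.4] [-0.05  0.21 -0.02]
22.3083
```

```bash
python3 - <<'E'
from h import *
np.set_printoptions(precision=4,suppress=True)
arm.let_go(); p0=np.array(arm.get_tcp_pos())
arm.move_l(p0+[0,0,.14],vel=.15)
arm.move_j([1.03,.491,1.559,0,1.092,-.106])
P=[optics.camera(n) for n in("scene","top")]
for t in("lid","lid_tongue","tray","tray_slot","base"):
  for p in P: print(t,[(round(d["p"],2),np.round(d["point"],4)) for d in models.mark_of(p,t)[:1]])
o,Rl=lidpose(0); print(o,o+Rl@[.087,0,.0025])
overlay(P[0],[(LID[:3],o,Rl,(0,255,255))],"o5.png",205,285,150,230,7)
overlay(P[1],[(LID[:3],o,Rl,(0,255,255))],"o6.png",225,295,165,235,8)
a,b=cv2.imread("pics/o5.png"),cv2.imread("pics/o6.png"); cv2.imwrite("pics/fin.png",cv2.resize(np.hstack([cv2.resize(a,(400,400)),cv2.resize(b,(400,400))]),(800,400)))
print(arm.get_time_s())
E
```

```text
lid [(0.77, array([ 0.563 , -0.0157,  0.0983]))]
lid [(0.56, array([ 0.5632, -0.0197,  0.0975]))]
lid_tongue [(0.74, array([ 0.4738, -0.039 ,  0.0996]))]
lid_tongue [(0.71, array([ 0.4798, -0.0312,  0.1001]))]
tray [(0.57, array([ 0.5634, -0.0148,  0.0505]))]
tray []
tray_slot [(0.68, array([ 0.4864, -0.0389,  0.0993]))]
tray_slot [(0.38, array([ 0.4847, -0.0353,  0.0979]))]
base [(0.46, array([ 0.5661, -0.0125, -0.0009]))]
base []
[ 0.5642 -0.0164  0.096 ] [ 0.4796 -0.0367  0.0985]
27.025
```

View pics/fin.png

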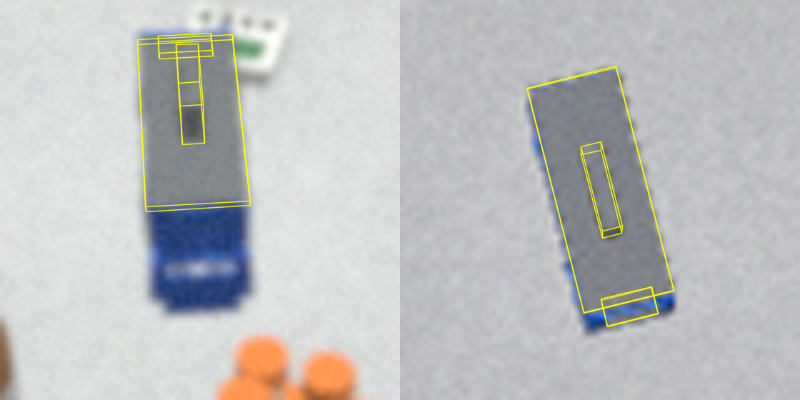

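The lid lies flat on its closed wireframe in both views. The blue bar crosses over the tongue at the slot end (lower end in the top view), so I hand in.

```bash
python3 -c "
from bench import arm
print(arm.hand_in())"
```

```text
the job is handed in; nothing more can be done
None
```

The job is handed in at about 27 s of the 58 s allowed: the tip tray stands on the vial tray's rim turned end for end, and its lid is closed with the tongue in the slot; the hand-in call did not return a verdict.

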